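# Unstack the change-over parts into their trays

### The job

Change-over parts have been left in two small piles, one on a cardboard blade box and one on a roll of black tape. Take the piles apart and set every part in the rimmed tray of its own shape and size: blade box in the large oblong tray, black tape in the large round one, toothed wheel (hub up) in the small round one, large black die segment in the narrow oblong one and small bright die segment in the small, nearly square one. Each must end lying flat and right side up on its tray's floor, wholly inside the rim, and nothing may be tipped over on the way.

Things in the scene. Friction and masses are not known exactly. Their poses are not given: they have to be found in the camera images.
- blade_box: Small closed cardboard blade box with a paper label on top, 70 x 48 mm and 18 mm high, 90 g. It lies flat at the bottom of one pile. Origin: centre of its underside, z up; its long side lies 6 degrees clockwise (seen from above) of its own x axis, that is, its 48 mm width runs along the direction 84 degrees counter-clockwise of its x axis. Grip it across the 48 mm width.
- tape_black: Roll of black tape lying flat, 66 mm across with a 30 mm hole, 18 mm high, 60 g. It lies at the bottom of the other pile. Origin: on its axis at its underside, z up. Grip it across its outside.
- spare_wheel: Black toothed feed wheel with a bright hub: disc 45 mm across and 6 mm thick, above it the round hub, 18 mm across, from 6 to 18 mm above the underside; 60 g. It lies, hub up, on top of either the blade box or the tape roll. Origin: on its axis at its underside, z up. Easily gripped by the hub.
- die_large: Large black die segment, a steel block 22 mm wide, 46 mm long and 20 mm high (two flat screw heads stand up 2 mm more), 160 g. It lies on top of whichever of blade box and tape roll does not carry the wheel, and carries the small die segment. Origin: centre of its underside, z up; its 22 mm width runs along the direction 40 degrees counter-clockwise (seen from above) of its own x axis, its length 40 degrees counter-clockwise of its y axis. Grip it across the 22 mm width.
- die_small: Small bright steel die segment, a block 25 mm wide, 30 mm long and 14 mm high (two flat screw heads stand up 2 mm more), 80 g. It lies on the large black die segment, at the top of that pile. Origin: centre of its underside, z up; its 25 mm width runs along the direction 9 degrees clockwise (seen from above) of its own x axis, its length 9 degrees clockwise of its y axis.
- tray_box: A fixed flat tray with a grey floor 3 mm thick and a bright aluminium rim 4 mm wide whose top is 7 mm above the bench (4 mm above the tray's floor). Place of the blade box: the large oblong tray, 86 (x) x 64 (y) mm inside the rim. Origin: centre of its underside on the surface, z up, x along its long side.
- tray_tape: A fixed flat tray with a grey floor 3 mm thick and a bright aluminium rim 4 mm wide whose top is 7 mm above the bench (4 mm above the tray's floor). Place of the tape roll: the large round tray, 82 mm across inside the rim. Origin: centre of its underside on the surface, z up.
- tray_wheel: A fixed flat tray with a grey floor 3 mm thick and a bright aluminium rim 4 mm wide whose top is 7 mm above the bench (4 mm above the tray's floor). Place of the feed wheel: the small round tray, 60 mm across inside the rim. Origin: centre of its underside on the surface, z up.
- tray_die_large: A fixed flat tray with a grey floor 3 mm thick and a bright aluminium rim 4 mm wide whose top is 7 mm above the bench (4 mm above the tray's floor). Place of the large die segment: the narrow oblong tray, 38 (x) x 62 (y) mm inside the rim. Origin: centre of its underside on the surface, z up.
- tray_die_small: A fixed flat tray with a grey floor 3 mm thick and a bright aluminium rim 4 mm wide whose top is 7 mm above the bench (4 mm above the tray's floor). Place of the small die segment: the small, nearly square tray, 41 (x) x 46 (y) mm inside the rim. Origin: centre of its underside on the surface, z up.

How it is judged:
At the end, for the whole second after the job is handed in: Each of the five parts lies at rest on the floor of its own tray, wholly inside the rim: its origin within 13 mm of the tray's centre seen from above, its underside between 1 and 4.6 mm above the tray's underside (the floor is at 3 mm), tilted less than 0.035 rad (horizontal distance between blade_box and tray_box below 0.013 m and z of blade_box in the frame of tray_box between 0.001 and 0.0046 m and angle between each of blade_box, tape_black, spare_wheel, die_large, die_small's own z axis and vertical below 0.035 rad and linear speed of each of blade_box, tape_black, spare_wheel, die_large, die_small below 0.01 m/s and horizontal distance between tape_black and tray_tape below 0.013 m and z of tape_black in the frame of tray_tape between 0.001 and 0.0046 m and horizontal distance between spare_wheel and tray_wheel below 0.013 m and z of spare_wheel in the frame of tray_wheel between 0.001 and 0.0046 m and horizontal distance between die_large and tray_die_large below 0.013 m and z of die_large in the frame of tray_die_large between 0.001 and 0.0046 m and horizontal distance between die_small and tray_die_small below 0.013 m and z of die_small in the frame of tray_die_small between 0.001 and 0.0046 m); the robot touches nothing.
It fails at once if a part is tipped by more than about 40 degrees (angle between any of blade_box, tape_black, spare_wheel, die_large, die_small's own z axis and vertical above 0.7 rad).
It also fails if it takes over 115 s, if anything falls off the work surface, if the arm or the gripper's body presses on something with over 40 N, if the wrist force passes 120 N, or if a joint passes its speed limit or range.

### The arm

A 6-joint arm with a two-finger parallel gripper is mounted at the origin on a cart in front of the work surface, level with it; the furniture and walls round the work are solid. World frame = base frame: x ahead of the robot, y to its left, z up, the work surface at z = 0. Lengths are in m, angles in rad, forces in N, time in s.
With the tool pointing down it reaches from about 0.35 to 0.975 m from the base axis. Payload 4.9 kg.
Tool frame: the origin (TCP) lies midway between the tips of the shut fingers; the grasp point (between the pads) lies 19 mm behind it; z points along the fingers, y is the line along which they close (so a half turn about z gives the same grasp; the last joint's range is limited). The gripper opens to 85 mm and grips with 20 to 120 N. Pads are 22 mm wide; open, the fingers measure 114 mm over their backs; the gripper's body (76 mm by 85 mm) begins 54 mm behind the grasp point. The pads swing forward as they close: fully open they stand 13 mm farther back than shut.
Start: joints at [-1.242, 0.053, 1.613, -0, 1.476, -0.119], TCP at [0.271, -0.563, 0.231] pointing down, gripper open.
Joint ranges: [-3.01, 3.01], [-1.01, 2.22], [0.06, 2.58], [-1.02, 4.17], [0.09, 2.62], [-3.14, 3.14]. Speed limits (rad/s): [2.57, 2.57, 3.14, 3.14, 3.14, 3.14].

### API

Orientations are given as a unit quaternion [w, x, y, z].
In Python, from plant import state, grab_frame, job_done, cut_out, place_of gives the robot as it stands.
- The arm moves only by the tool jog_arm, never from a script. Its argument "motion" is text: rows parted by semicolons, each of 7 numbers parted by spaces: the opening in per cent of the stroke, from 0 (shut) to 100 (fully open), then the shift along the tool's x, y, z as a fraction of full scale, then the turn, a rotation vector about the tool's x, y, z as a fraction of full scale. A call has exactly 5 rows; each row is the pose to reach, as a shift and turn from the pose commanded when the call began, along the tool's axes at that moment; what a row does not reach only later rows make up. Full scale, the value 1, is 50 cm for a shift and 1.5 rad for a turn. A row lasts 1/8 s, in which the tool goes at most 62.5 mm and 10.7 degrees, less where a joint would pass 70% of its speed; a pose out of reach is approached as far as the arm can. A call with a number of a shift or a turn outside -1 to 1 is refused whole. A call with a gripper value outside its range is refused whole. The fingers move at their own pace and stop on an object; the grip force is fixed at half the most. Time passes only in rows, so rows that repeat a pose let the fingers close, or fill a call up. It gives the time, the measured TCP pose, the force, the opening and the grip force at its end, in the units of the state.
- state(): the state, without advancing time (a new reading comes with each control period).
- grab_frame(name): name is "scene" or "top" or "wrist"; returns a dict with "color" (420x560x3 uint8, red, green, blue), "range_z" (420x560 float32, m along the optical axis (not along the pixel's ray), 0 where there is no reading), "intrinsics" (3x3 intrinsics, pixels), "k1" (the pictures are not rectified: a ray, as slopes to the right and down, at radius r is drawn at 1 + k1 r^2 times it, then the intrinsics apply), "world_from_camera" (4x4, takes a point from camera to world coordinates). Camera axes: x right, y up, looking along -z (the intrinsics and any distortion apply to the point x, -y, -z); pixel columns grow to the right and rows downward; lengths in m; the calibration is good to about 2 mm. A picture is of the moment at which its call begins.
- job_done(): hands the job in; it is judged then, once.
Trained networks look in the newest picture that a camera, given by its name, has taken for a name from the list of things; names that differ only in an ending like _2 or _b are one class to them, and where a whole thing is asked for, a point or a joint stands for the part that bears it (a point fixed in the world has none). Each returns a list of dicts, best first, with "p" (0 to 1); they miss things now and then, are a little off and sometimes report something else, mostly with a low value. They report only what shows in the picture. A call takes as long as a camera call.
- cut_out(camera, thing): "pixels" (420x560 bool, what is visible of it).
- place_of(camera, thing): "at" ([x, y, z] in m, in world coordinates, good to about 4 mm: a listed point, or the origin of a listed thing).
The state is a dict: "time": time; "joint_pos": joint angles; "joint_vel": joint speeds; "joint_efforts": joint torques, N m; "tool_pos": TCP position; "tool_rot": TCP orientation; "contact_force": force on the tool from outside, world axes, zero at the start; "ft_torque": the same for the moment, N m; "gripper_width": opening from 0.0 (shut) to 1.0 (fully open); "grasp_force": force on a finger pad.
Only numpy, scipy, OpenCV 4.12 (cv2) and the standard library are available. Lean on these libraries where they do the work, as an engineer would, in place of code of your own. Each camera call takes 0.05 s, during which the arm holds its last target. There are 200 camera calls.

## Working session

There is one attempt and no reset: what is moved stays moved. The work goes in short steps, Python scripts to look and compute and a tool call to move; the robot and the scene stay as the last step left them, time stands still between calls to the robot, and variables do not carry over. Pictures are saved under pics/ and viewed, at most 14 in all, crops included, and the job is handed in when it is done.

Besides the shell and the picture viewer there is one more tool, called by a JSON object that holds its "op" and its "data". jog_arm: Moves the arm, as the interface text tells. Shift numbers are shares of 50 cm and turn numbers shares of 1.5 rad, none past 1 either way. Its arguments: {"type":"object","properties":{"motion":{"type":"string"}},"required":["motion"]}

```bash
mkdir -p pics; ls; cat > h.py <<'E'
import numpy as np, cv2
from plant import state, grab_frame, job_done, cut_out, place_of
def cloud(f):
    K=f["intrinsics"]; z=f["range_z"]; h,w=z.shape
    v,u=np.mgrid[:h,:w]
    a=(u-K[0,2])/K[0,0]; b=(v-K[1,2])/K[1,1]
    x,y=a.copy(),b.copy()
    for _ in range(6):
        s=1+f["k1"]*(x*x+y*y); x=a/s; y=b/s
    T=f["world_from_camera"]
    P=np.stack([x*z,-y*z,-z],-1)@T[:3,:3].T+T[:3,3]
    P[z==0]=np.nan
    return P
def save(f,n,s=1): 
    c=cv2.cvtColor(f["color"],cv2.COLOR_RGB2BGR); cv2.imwrite("pics/%s.png"%n,cv2.resize(c,None,fx=s,fy=s))
E
python3 - <<'E'
from h import *
f=grab_frame("top"); save(f,"top1",1.4); P=cloud(f); s=state()
print(s["tool_pos"],s["tool_rot"],s["time"],s["gripper_width"],f["world_from_camera"][:3,3])
for n in "blade_box tape_black spare_wheel die_large die_small tray_box tray_tape tray_wheel tray_die_large tray_die_small".split():
    r=cut_out("top",n); q=place_of("top",n)
    print(n,[(np.round(k["at"],3),round(k["p"],2)) for k in q[:2]])
    if r:
        m=r[0]["pixels"]; X=P[m]; X=X[~np.isnan(X[:,0])]
        v,u=np.nonzero(m)
        zt=np.median(X[:,2]); rc=cv2.minAreaRect((X[:,:2]*1000).astype(np.float32))
        print("   p",round(r[0]["p"],2),"px",int(u.mean()),int(v.mean()),"med",np.round(np.median(X,0),3),"z95",round(np.percentile(X[:,2],95),3),"rect",np.round(rc[0]),np.round(rc[1]),round(rc[2]))
E
```

```text
pics
[ 0.27039736 -0.56279787  0.2300614 ] [-1.00907444e-03  9.75038858e-01  2.22031971e-01 -1.09264371e-04] 0.05 1.0009074105809352 [ 0.48527234 -0.20565635  0.89787312]
blade_box [(array([ 0.44 , -0.321, -0.003]), 0.84)]
   p 0.88 px 324 250 med [ 0.448 -0.316  0.019] z95 0.021 rect [ 439. -320.] [48. 69.] 78
tape_black [(array([ 0.429, -0.118, -0.002]), 0.64)]
   p 0.96 px 233 252 med [ 0.429 -0.118  0.018] z95 0.021 rect [ 428. -117.] [62. 65.] 47
spare_wheel [(array([ 0.443, -0.318,  0.013]), 0.74), (array([ 0.432, -0.121,  0.018]), 0.38)]
   p 0.72 px 327 251 med [ 0.437 -0.321  0.025] z95 0.037 rect [ 437. -321.] [41. 40.] 1
die_large [(array([ 0.43 , -0.124,  0.018]), 0.54)]
   p 0.59 px 233 253 med [ 0.439 -0.12   0.038] z95 0.052 rect [ 428. -119.] [49. 22.] 9
die_small [(array([ 0.429, -0.117,  0.038]), 0.63)]
   p 0.63 px 366 210 med [ 0.53  -0.41   0.004] z95 0.008 rect [ 530. -411.] [47. 68.] 1
tray_box [(array([ 0.624, -0.116, -0.004]), 0.62)]
   p 0.58 px 235 164 med [ 0.624 -0.115  0.004] z95 0.008 rect [ 624. -115.] [95. 72.] 7
tray_tape [(array([ 0.521, -0.22 , -0.001]), 0.87), (array([ 0.429, -0.113, -0.001]), 0.58)]
   p 0.84 px 282 212 med [ 0.521 -0.223  0.004] z95 0.008 rect [ 521. -223.] [84. 87.] 1
tray_wheel [(array([ 0.527, -0.02 ,  0.001]), 0.94)]
   p 0.63 px 192 206 med [ 0.527 -0.021  0.004] z95 0.008 rect [527. -22.] [64. 65.] 46
tray_die_large [(array([ 0.53 , -0.406, -0.   ]), 0.81)]
   p 0.77 px 366 210 med [ 0.529 -0.41   0.004] z95 0.008 rect [ 530. -411.] [47. 68.] 1
tray_die_small [(array([ 0.622, -0.314, -0.002]), 0.75), (array([ 0.444, -0.319, -0.   ]), 0.55)]
   p 0.82 px 324 167 med [ 0.622 -0.315  0.004] z95 0.009 rect [ 623. -315.] [53. 47.] 82
```

View pics/top1.png

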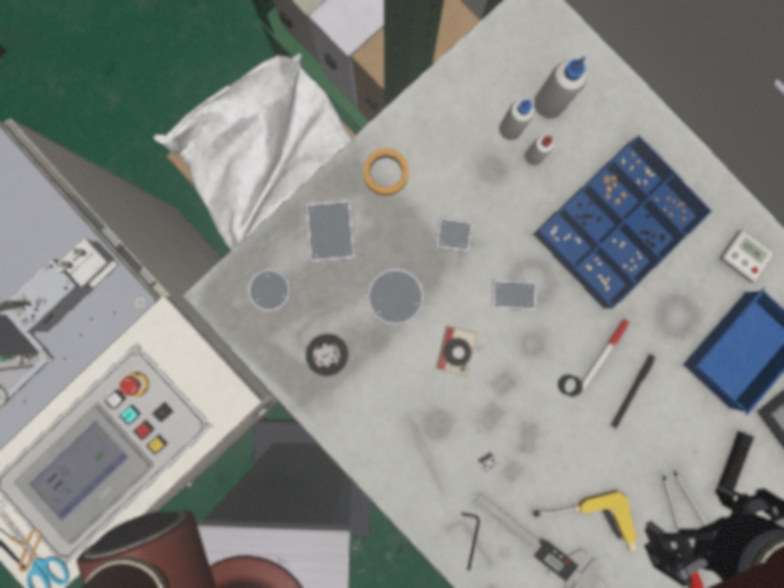

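```bash
python3 - <<'E'
from h import *
f=grab_frame("top"); P=cloud(f); X=P.reshape(-1,3); X=X[~np.isnan(X[:,0])]
def rect(c,r,z0,z1,n):
    m=(np.hypot(X[:,0]-c[0],X[:,1]-c[1])<r)&(X[:,2]>z0)&(X[:,2]<z1); Y=X[m]
    rc=cv2.minAreaRect((Y[:,:2]*1000).astype(np.float32)); b=cv2.boxPoints(rc); e=b[1]-b[0]; g=b[2]-b[1]
    L=e if np.hypot(*e)>np.hypot(*g) else g
    print(n,m.sum(),np.round(rc[0],1),np.round(rc[1],1),"long axis deg from x",round(np.degrees(np.arctan2(L[1],L[0]))%180,1),"z",np.round(np.percentile(Y[:,2],[10,50,90]),4))
A=(.429,-.118);B=(.44,-.32)
rect(A,.04,.047,.07,"dsmall"); rect(A,.04,.03,.045,"dlarge"); rect(A,.04,.012,.07,"tape")
rect(B,.05,.012,.05,"box"); rect(B,.03,.0215,.05,"wheel"); rect(B,.03,.030,.05,"hub")
for c,n in [((.624,-.116),"tbox"),((.521,-.222),"ttape"),((.527,-.021),"tw"),((.53,-.41),"tdl"),((.622,-.315),"tds")]:
    rect(c,.06,.0052,.012,n)
E
```

```text
dsmall 173 [ 428.1 -119. ] [24.7 30.2] long axis deg from x 107.8 z [0.0507 0.0525 0.054 ]
dlarge 106 [ 428.9 -121.5] [45.8 27.4] long axis deg from x 9.6 z [0.0358 0.0384 0.0404]
tape 706 [ 427.4 -117.7] [63.3 64.8] long axis deg from x 136.3 z [0.0168 0.0198 0.0528]
box 716 [ 439.  -320.3] [48.6 69.9] long axis deg from x 167.6 z [0.0171 0.0206 0.027 ]
wheel 329 [ 437.3 -321.4] [46.8 45.2] long axis deg from x 14.0 z [0.0228 0.025  0.0367]
hub 57 [ 438.1 -320.5] [15.2 15.2] long axis deg from x 91.1 z [0.0345 0.0371 0.0387]
tbox 382 [ 623.7 -115.2] [94.4 71.9] long axis deg from x 6.9 z [0.0054 0.0065 0.0089]
ttape 330 [ 522.1 -222.7] [86.5 86.5] long axis deg from x 91.7 z [0.0054 0.0066 0.0088]
tw 213 [525.9 -22. ] [64.7 67.3] long axis deg from x 122.0 z [0.0054 0.0068 0.0089]
tdl 230 [ 535.4 -410.2] [97.8 68.2] long axis deg from x 0.5 z [0.0055 0.007  0.0096]
tds 208 [ 617.3 -314.7] [96.4 65.9] long axis deg from x 17.2 z [0.0054 0.0068 0.009 ]
```

The picture shows the tape pile at about (327,355) and the box-and-wheel pile at (457,352). The trays are at (330,230) box, (396,296) tape, (268,290) wheel, (515,293) large die and (454,234) small die. The control panel lies left of the tape pile.

```bash
cat >> h.py <<'E'
def go(a,b):
    "a,b = x,y,z(mm),phi(deg) of tool x, tool down -> fractions along tool axes"
    t=np.radians(a[3]); d=np.subtract(b,a).astype(float); 
    x=d[0]*np.cos(t)+d[1]*np.sin(t); y=d[0]*np.sin(t)-d[1]*np.cos(t)
    return "x %.4f y %.4f z %.4f turn %.4f  (rows %.1f lin, %.1f rot)"%(x/500,y/500,-d[2]/500,-np.radians(d[3])/1.5,np.linalg.norm(d[:3])/62.5,abs(d[3])/10.7)
def pose():
    from scipy.spatial.transform import Rotation as R
    s=state(); q=s["tool_rot"]; M=R.from_quat([*q[1:],q[0]]).as_matrix()
    return [*(s["tool_pos"]*1000),np.degrees(np.arctan2(M[1,0],M[0,0]))]
E
python3 - <<'E'
from h import *
f=grab_frame("top"); P=cloud(f)
for (u,v) in [(250,400),(200,380),(150,400),(225,225),(250,340),(100,550),(400,30),(300,520)]:
    print(u,v,np.round(P[int(v/1.4),int(u/1.4)],3))
p=pose(); print(np.round(p,1))
print(go(p,[428,-119,190,18]))
E
```

```text
250 400 [0.352 0.004 0.001]
200 380 [0.381 0.086 0.002]
150 400 [0.347 0.163 0.002]
225 225 [ 0.703  0.187 -0.449]
250 340 [0.448 0.007 0.003]
100 550 [0.225 0.097 0.284]
400 30 [ 0.917 -0.215  0.085]
300 520 [ 0.111 -0.06  -0.153]
[ 270.6 -563.4  231.3   25.7]
x 0.6685 y -0.6648 z 0.0825 turn 0.0891  (rows 7.6 lin, 0.7 rot)
```

{"op": "jog_arm", "data": {"motion": "100 0.1 -0.1 0 0 0 0; 100 0.18 -0.18 0.02 0 0 0; 100 0.26 -0.26 0.04 0 0 0; 100 0.34 -0.34 0.04 0 0 0; 100 0.34 -0.34 0.04 0 0 0"}}

```text
time: 1.78
tool_pos: [0.3511, -0.3337, 0.2112]
tool_rot: [-0.0, 0.975, 0.224, 0.0]
contact_force: [0.1, -0.2, 1.2]
gripper_width: 1.0
grasp_force: 0.0
```

{"op": "jog_arm", "data": {"motion": "100 0.1 -0.1 0 0 0 0.05; 100 0.18 -0.18 0.02 0 0 0.09; 100 0.26 -0.26 0.04 0 0 0.09; 100 0.33 -0.325 0.04 0 0 0.09; 100 0.33 -0.325 0.04 0 0 0.09"}}

```text
time: 2.4
tool_pos: [0.4294, -0.1171, 0.1915]
tool_rot: [0.0, 0.987, 0.158, 0.0]
contact_force: [0.1, 0.1, -0.3]
gripper_width: 1.0
grasp_force: 0.0
```

```bash
python3 - <<'E'
from h import *
p=pose(); print(np.round(p,1), state()["time"])
f=grab_frame("wrist"); save(f,"w1",1); P=cloud(f); X=P.reshape(-1,3); X=X[~np.isnan(X[:,0])]
def rect(c,r,z0,z1,n):
    m=(np.hypot(X[:,0]-c[0],X[:,1]-c[1])<r)&(X[:,2]>z0)&(X[:,2]<z1); Y=X[m]
    if len(Y)<5: print(n,len(Y)); return
    rc=cv2.minAreaRect((Y[:,:2]*1000).astype(np.float32)); b=cv2.boxPoints(rc); e=b[1]-b[0]; g=b[2]-b[1]
    L=e if np.hypot(*e)>np.hypot(*g) else g
    print(n,m.sum(),np.round(rc[0],1),np.round(rc[1],1),"long",round(np.degrees(np.arctan2(L[1],L[0]))%180,1),"z",np.round(np.percentile(Y[:,2],[10,50,90]),4))
A=(.429,-.118)
rect(A,.04,.047,.07,"dsmall"); rect(A,.04,.03,.045,"dlarge"); rect(A,.045,.012,.07,"tape")
E
```

```text
[ 429.4 -117.1  191.5   18.2] 2.4
dsmall 800 [ 428.7 -116.2] [25.6 29.8] long 108.8 z [0.0513 0.0524 0.0535]
dlarge 399 [ 428.5 -113.5] [47.  28.3] long 7.2 z [0.037  0.0384 0.0406]
tape 2744 [ 427.7 -114.6] [65.  65.8] long 178.4 z [0.0176 0.0194 0.0527]
```

View pics/w1.png

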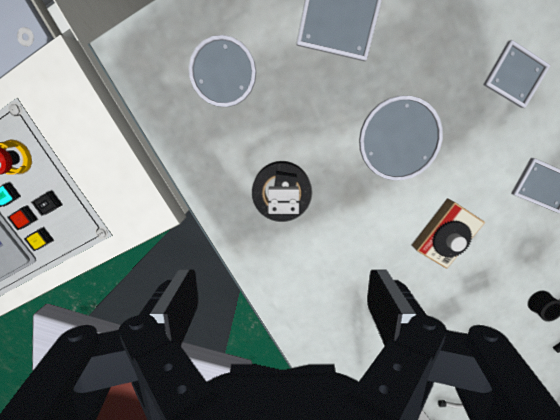

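The wrist view shows the tape pile at (284,193), with the bright die on top between the fingers, and the wheel on the box at (452,238).

{"op": "jog_arm", "data": {"motion": "100 0 0 0.1 0 0 0; 100 0 0 0.2 0 0 0; 100 0 0 0.26 0 0 0; 100 0 0 0.295 0 0 0; 100 0 0 0.295 0 0 0"}}

```text
time: 3.08
tool_pos: [0.4272, -0.1198, 0.0424]
tool_rot: [-0.001, 0.988, 0.155, -0.002]
contact_force: [0.5, -0.0, 1.0]
gripper_width: 1.004
grasp_force: 0.0
```

{"op": "jog_arm", "data": {"motion": "0 0 0 0 0 0 0; 0 0 0 0 0 0 0; 0 0 0 0 0 0 0; 0 0 0 0 0 0 0; 0 0 0 0 0 0 0"}}

```text
time: 3.7
tool_pos: [0.4294, -0.1189, 0.045]
tool_rot: [0.001, 0.988, 0.156, 0.001]
contact_force: [-0.3, -0.3, 6.6]
gripper_width: 0.327
grasp_force: 59.5
```

{"op": "jog_arm", "data": {"motion": "0 0 0 -0.03 0 0 0; 0 0 0 -0.08 0 0 0; 0 0 0 -0.14 0 0 0; 0 0 0 -0.17 0 0 0; 0 0 0 -0.17 0 0 0"}}

```text
time: 4.32
tool_pos: [0.4293, -0.1189, 0.1301]
tool_rot: [0.001, 0.988, 0.156, 0.001]
contact_force: [0.1, 0.6, -1.1]
gripper_width: 0.324
grasp_force: 59.4
```

```bash
python3 - <<'E'
from h import *
p=pose(); print(np.round(p,1),state()["gripper_width"],state()["grasp_force"])
print(go(p,[622,-315,129,-8.5]))
E
```

```text
[ 429.3 -118.9  130.1   17.9] 0.32410923833828587 59.44473624229431
x 0.2459 y 0.4918 z 0.0022 turn 0.3075  (rows 4.4 lin, 2.5 rot)
```

{"op": "jog_arm", "data": {"motion": "0 0.05 0.1 0 0 0 0.08; 0 0.1 0.2 0 0 0 0.16; 0 0.15 0.3 0 0 0 0.24; 0 0.2 0.4 0 0 0 0.31; 0 0.246 0.492 0 0 0 0.31"}}

```text
time: 4.95
tool_pos: [0.6216, -0.3157, 0.1261]
tool_rot: [-0.001, 0.997, -0.076, -0.002]
contact_force: [0.6, -0.4, 0.4]
gripper_width: 0.326
grasp_force: 59.5
```

{"op": "jog_arm", "data": {"motion": "0 0 0 0.06 0 0 0; 0 0 0 0.13 0 0 0; 0 0 0 0.19 0 0 0; 0 0 0 0.22 0 0 0; 0 0 0 0.22 0 0 0"}}

```text
time: 5.58
tool_pos: [0.6199, -0.3139, 0.0164]
tool_rot: [-0.001, 0.997, -0.076, -0.002]
contact_force: [0.3, -0.3, -1.1]
gripper_width: 0.327
grasp_force: 59.5
```

```bash
python3 - <<'E'
from h import *
p=pose(); print(np.round(p,1),state()["grasp_force"])
f=grab_frame("wrist"); save(f,"w2")
f=grab_frame("top"); print([ (k["at"],k["p"]) for k in place_of("top","die_small")[:1]])
E
```

```text
[ 619.9 -313.9   16.4   -8.7] 59.4980925321579
[]
```

View pics/w2.png

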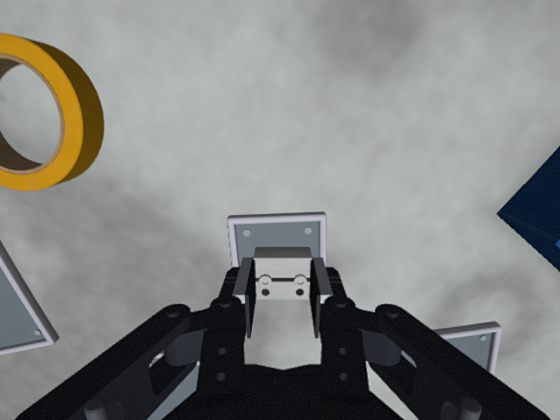

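The small die is over its tray (rim 228–326 px across, die 255–310). I'll lower it the last bit and release.

{"op": "jog_arm", "data": {"motion": "0 0 0 0.005 0 0 0; 0 0 0 0.01 0 0 0; 0 0 0 0.013 0 0 0; 0 0 0 0.013 0 0 0; 0 0 0 0.013 0 0 0"}}

```text
time: 6.35
tool_pos: [0.6213, -0.3148, 0.0123]
tool_rot: [0.0, 0.997, -0.076, -0.0]
contact_force: [-0.6, -0.5, -1.5]
gripper_width: 0.326
grasp_force: 59.5
```

{"op": "jog_arm", "data": {"motion": "100 0 0 0 0 0 0; 100 0 0 0 0 0 0; 100 0 0 0 0 0 0; 100 0 0 -0.02 0 0 0; 100 0 0 -0.08 0 0 0"}}

```text
time: 6.98
tool_pos: [0.62, -0.3139, 0.051]
tool_rot: [-0.001, 0.997, -0.076, -0.002]
contact_force: [0.8, -0.5, 0.2]
gripper_width: 1.001
grasp_force: 0.0
```

{"op": "jog_arm", "data": {"motion": "100 0 0 -0.08 0 0 0; 100 0 0 -0.16 0 0 0; 100 0 0 -0.24 0 0 0; 100 0 0 -0.24 0 0 0; 100 0 0 -0.24 0 0 0"}}

```text
time: 7.6
tool_pos: [0.6211, -0.3147, 0.1723]
tool_rot: [-0.0, 0.997, -0.076, -0.0]
contact_force: [0.0, 0.4, -0.4]
gripper_width: 1.001
grasp_force: 0.0
```

```bash
cat >> h.py <<'E'
def rects(cam,L):
    f=grab_frame(cam); X=cloud(f).reshape(-1,3); X=X[~np.isnan(X[:,0])]
    for n,c,r,z0,z1 in L:
        m=(np.hypot(X[:,0]*1e3-c[0],X[:,1]*1e3-c[1])<r)&(X[:,2]*1e3>z0)&(X[:,2]*1e3<z1); Y=X[m]
        if len(Y)<5: print(n,len(Y)); continue
        rc=cv2.minAreaRect((Y[:,:2]*1000).astype(np.float32)); b=cv2.boxPoints(rc); e=b[1]-b[0]; g=b[2]-b[1]
        A=e if np.hypot(*e)>np.hypot(*g) else g
        print(cam,n,m.sum(),np.round(rc[0],1),np.round(rc[1],1),"long",round(np.degrees(np.arctan2(A[1],A[0]))%180,1),"z",np.round(np.percentile(Y[:,2]*1e3,[5,50,95]),1))
    return f
E
python3 - <<'E'
from h import *
p=pose(); print(np.round(p,1)); print(go(p,[428,-118,150,10]))
L=[("ds",(622,-315),40,12,40),("trayds",(622,-315),42,5.2,10),("trayall",(622,-315),42,2,25),("dl",(428,-118),30,30,60),("tdl",(530,-410),45,5.2,10)]
rects("wrist",L); rects("top",L)
E
```

```text
[ 621.1 -314.7  172.3   -8.7]
x -0.4415 y -0.3303 z 0.0446 turn -0.2178  (rows 4.4 lin, 1.7 rot)
wrist ds 721 [ 621.2 -313. ] [30.  24.9] long 81.4 z [16.  17.5 19.2]
wrist trayds 703 [ 624.  -310.3] [54.  49.3] long 83.8 z [5.7 7.1 8.4]
wrist trayall 2324 [ 621.8 -315.6] [72.  82.6] long 176.0 z [ 2.5  6.9 18.3]
dl 0
wrist tdl 578 [ 531.3 -408. ] [70.4 45.7] long 88.9 z [5.5 7.1 8.3]
top ds 128 [ 620.3 -315.9] [30.2 24.7] long 80.6 z [15.  17.8 19.8]
top trayds 93 [ 633.2 -319.2] [68.6 35.7] long 57.0 z [5.4 6.9 9.3]
top trayall 360 [ 630.3 -323.1] [78.4 40.6] long 57.3 z [ 2.4  7.  19.1]
dl 0
top tdl 51 [ 520.5 -439.8] [17.6 42.3] long 146.8 z [5.4 7.2 9.4]
```

{"op": "jog_arm", "data": {"motion": "100 -0.09 -0.067 0.01 0 0 -0.05; 100 -0.18 -0.133 0.02 0 0 -0.1; 100 -0.27 -0.2 0.03 0 0 -0.16; 100 -0.36 -0.27 0.04 0 0 -0.21; 100 -0.4415 -0.33 0.04 0 0 -0.21"}}

```text
time: 8.32
tool_pos: [0.4256, -0.1164, 0.1498]
tool_rot: [-0.001, 0.997, 0.082, -0.002]
contact_force: [0.3, 0.7, 1.2]
gripper_width: 1.001
grasp_force: 0.0
```

```bash
python3 - <<'E'
from h import *
L=[("dl",(428,-118),30,32,60),("tape",(428,-118),45,12,60)]
f=rects("wrist",L); save(f,"w3"); rects("top",L)
p=pose(); print(np.round(p,1)); print(go(p,[428,-118,24,10]))
E
```

```text
wrist dl 1242 [ 429.1 -115.9] [46.1 21.9] long 10.0 z [37.2 38.4 39.9]
wrist tape 3383 [ 428.  -114.6] [65.2 65.1] long 8.0 z [17.2 19.  39.3]
top dl 80 [ 441.7 -117.1] [19.2 20.6] long 99.4 z [36.1 38.6 40.8]
top tape 241 [ 443.7 -125.3] [57.8 29.6] long 57.3 z [15.5 19.5 40.2]
[ 424.1 -114.9  149.     9.5]
x 0.0068 y 0.0074 z 0.2500 turn -0.0063  (rows 2.0 lin, 0.1 rot)
```

View pics/w3.png

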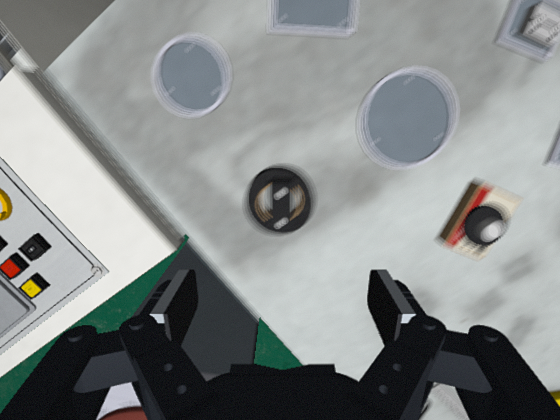

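The large die lies at (280,205), lengthwise away from the camera, on the tape, and the fingers straddle it.

{"op": "jog_arm", "data": {"motion": "100 0 0 0.1 0 0 0; 100 0 0 0.18 0 0 0; 100 0 0 0.23 0 0 0; 100 0 0 0.25 0 0 0; 100 0 0 0.255 0 0 0"}}

```text
time: 9.05
tool_pos: [0.4281, -0.1184, 0.0243]
tool_rot: [-0.0, 0.997, 0.081, -0.001]
contact_force: [-0.7, 0.3, 0.8]
gripper_width: 1.002
grasp_force: 0.0
```

{"op": "jog_arm", "data": {"motion": "0 0 0 0 0 0 0; 0 0 0 0 0 0 0; 0 0 0 0 0 0 0; 0 0 0 0 0 0 0; 0 0 0 0 0 0 0"}}

```text
time: 9.68
tool_pos: [0.4288, -0.1185, 0.0257]
tool_rot: [0.0, 0.997, 0.081, 0.001]
contact_force: [-1.5, 0.9, 4.5]
gripper_width: 0.232
grasp_force: 59.3
```

{"op": "jog_arm", "data": {"motion": "0 0 0 -0.03 0 0 0; 0 0 0 -0.08 0 0 0; 0 0 0 -0.14 0 0 0; 0 0 0 -0.2 0 0 0; 0 0 0 -0.2 0 0 0"}}

```text
time: 10.3
tool_pos: [0.4299, -0.119, 0.1278]
tool_rot: [0.002, 0.997, 0.081, 0.003]
contact_force: [-0.3, -0.3, -0.6]
gripper_width: 0.241
grasp_force: 58.8
```

```bash
python3 - <<'E'
from h import *
p=pose(); print(np.round(p,1)); print(go(p,[529.5,-410,124,90]))
q=list(p); q[3]+=45; q[0]+=50;q[1]-=145; print(go(p,q), go(q,[529.5,-410,124,90]))
E
```

```text
[ 429.9 -119.   127.8    9.3]
x 0.1022 y 0.6066 z 0.0076 turn -0.9386  (rows 4.9 lin, 7.5 rot)
x 0.0516 y 0.3024 z -0.0000 turn -0.5236  (rows 2.5 lin, 4.2 rot) x -0.1793 y 0.2509 z 0.0076 turn -0.4150  (rows 2.5 lin, 3.3 rot)
```

{"op": "jog_arm", "data": {"motion": "0 0.01 0.06 0 0 0 -0.1; 0 0.02 0.12 0 0 0 -0.2; 0 0.03 0.18 0 0 0 -0.3; 0 0.04 0.24 0 0 0 -0.41; 0 0.0516 0.302 0 0 0 -0.5236"}}

```text
time: 10.92
tool_pos: [0.4773, -0.2633, 0.1226]
tool_rot: [-0.002, 0.888, 0.459, -0.001]
contact_force: [0.2, 0.6, -0.3]
gripper_width: 0.238
grasp_force: 58.9
```

{"op": "jog_arm", "data": {"motion": "0 -0.04 0.06 0 0 0 -0.1; 0 -0.08 0.12 0 0 0 -0.2; 0 -0.12 0.18 0 0 0 -0.3; 0 -0.179 0.25 0 0 0 -0.41; 0 -0.179 0.25 0 0 0 -0.415"}}

```text
time: 11.55
tool_pos: [0.5267, -0.4105, 0.1224]
tool_rot: [-0.001, 0.708, 0.706, -0.0]
contact_force: [-0.8, 0.0, -1.2]
gripper_width: 0.234
grasp_force: 59.0
```

{"op": "jog_arm", "data": {"motion": "0 0 0 0.06 0 0 0; 0 0 0 0.13 0 0 0; 0 0 0 0.18 0 0 0; 0 0 0 0.2 0 0 0; 0 0 0 0.2 0 0 0"}}

```text
time: 12.18
tool_pos: [0.5268, -0.4075, 0.0236]
tool_rot: [-0.001, 0.707, 0.707, 0.0]
contact_force: [0.6, 0.2, -2.0]
gripper_width: 0.239
grasp_force: 59.0
```

```bash
python3 - <<'E'
from h import *
f=grab_frame("wrist"); save(f,"w4"); p=pose(); print(np.round(p,1)); print(go(p,[529.5,-410,10.3,90]))
E
```

```text
[ 527.5 -408.3   25.    90. ]
x -0.0033 y 0.0040 z 0.0294 turn -0.0001  (rows 0.2 lin, 0.0 rot)
```

View pics/w4.png

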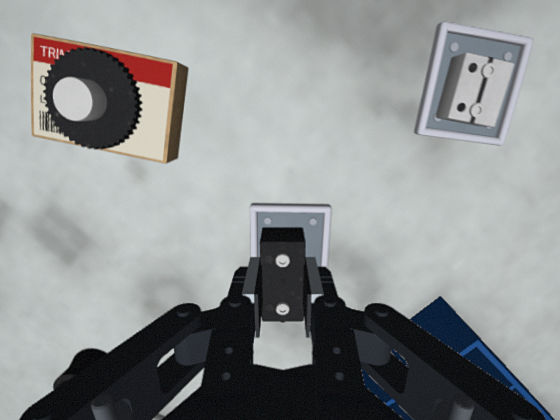

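The small die sits well inside its tray at (477,88). The large die (260–305) is about 3 mm left of its tray's centre (250–331), so I'll correct that and lower it.

{"op": "jog_arm", "data": {"motion": "0 -0.002 0.006 0.01 0 0 0; 0 -0.002 0.006 0.02 0 0 0; 0 -0.002 0.006 0.028 0 0 0; 0 -0.002 0.006 0.028 0 0 0; 0 -0.002 0.006 0.028 0 0 0"}}

```text
time: 12.85
tool_pos: [0.5304, -0.4097, 0.0108]
tool_rot: [0.0, 0.707, 0.707, 0.0]
contact_force: [0.6, -0.9, -0.6]
gripper_width: 0.237
grasp_force: 59.1
```

{"op": "jog_arm", "data": {"motion": "100 0 0 0 0 0 0; 100 0 0 0 0 0 0; 100 0 0 0 0 0 0; 100 0 0 -0.02 0 0 0; 100 0 0 -0.08 0 0 0"}}

```text
time: 13.48
tool_pos: [0.5293, -0.4086, 0.0496]
tool_rot: [-0.002, 0.707, 0.707, -0.0]
contact_force: [0.7, 0.1, 0.2]
gripper_width: 0.998
grasp_force: 0.0
```

{"op": "jog_arm", "data": {"motion": "100 0 0 -0.08 0 0 0; 100 0 0 -0.16 0 0 0; 100 0 0 -0.24 0 0 0; 100 0 0 -0.24 0 0 0; 100 0 0 -0.24 0 0 0"}}

```text
time: 14.1
tool_pos: [0.5303, -0.4095, 0.1707]
tool_rot: [-0.0, 0.707, 0.707, -0.0]
contact_force: [0.1, -0.2, -0.4]
gripper_width: 1.002
grasp_force: 0.0
```

```bash
python3 - <<'E'
from h import *
p=pose(); print(np.round(p,1)); print("wheel",go(p,[438,-321,150,75]))
L=[("dl",(530,-410),40,13,40),("traydl",(530,-410),45,5.2,9.5),("wheel",(438,-321),30,22,50),("hub",(438,-321),30,31,50),("box",(438,-321),50,12,50)]
rects("wrist",L); rects("top",L)
E
```

```text
[ 530.3 -409.5  170.7   90. ]
wheel x 0.1770 y -0.1845 z 0.0414 turn 0.1745  (rows 2.1 lin, 1.4 rot)
wrist dl 1012 [ 530.8 -407.5] [46.7 21.6] long 90.0 z [21.9 23.3 24.8]
wrist traydl 756 [ 531.  -408.3] [70.1 46. ] long 89.5 z [5.6 7.1 8.2]
wrist wheel 1895 [ 438.2 -317.7] [44.6 44. ] long 54.2 z [23.2 24.6 36.7]
wrist hub 354 [ 438.9 -317.6] [17.  17.1] long 175.9 z [33.5 36.3 37.5]
wrist box 3977 [ 439.6 -317.1] [48.7 70.4] long 168.0 z [17.4 19.9 36.1]
top dl 79 [ 529.8 -398.1] [21.7 20.7] long 1.3 z [16.4 24.1 26.1]
top traydl 93 [ 530.5 -400.4] [44.7 47.9] long 91.6 z [5.4 7.5 9.1]
top wheel 247 [ 436.1 -316.8] [47.8 35. ] long 1.9 z [22.7 25.  37.8]
top hub 48 [ 438.  -318.7] [15.  14.3] long 2.0 z [34.5 36.9 38.7]
top box 587 [ 439.1 -320.2] [48.5 70.3] long 168.3 z [16.3 20.2 36.4]
```

{"op": "jog_arm", "data": {"motion": "100 0.08 -0.08 0 0 0 0; 100 0.16 -0.16 0.03 0 0 0; 100 0.181 -0.184 0.06 0 0 0; 100 0.181 -0.184 0.12 0 0 0; 100 0.181 -0.184 0.16 0 0 0"}}

```text
time: 14.82
tool_pos: [0.4372, -0.318, 0.0881]
tool_rot: [-0.002, 0.707, 0.707, -0.0]
contact_force: [-0.7, -0.3, -0.6]
gripper_width: 0.998
grasp_force: 0.0
```

```bash
python3 - <<'E'
from h import *
L=[("hub",(438,-319),30,31,50)]
f=rects("wrist",L); save(f,"w5"); p=pose(); print(np.round(p,1)); print("wheel",go(p,[438.5,-319,28.5,90]))
E
```

```text
wrist hub 518 [ 438.7 -316.8] [17.1 17.6] long 91.7 z [33.1 36.2 37.3]
[ 436.1 -317.    85.4   90. ]
wheel x -0.0041 y 0.0048 z 0.1138 turn -0.0001  (rows 0.9 lin, 0.0 rot)
```

View pics/w5.png

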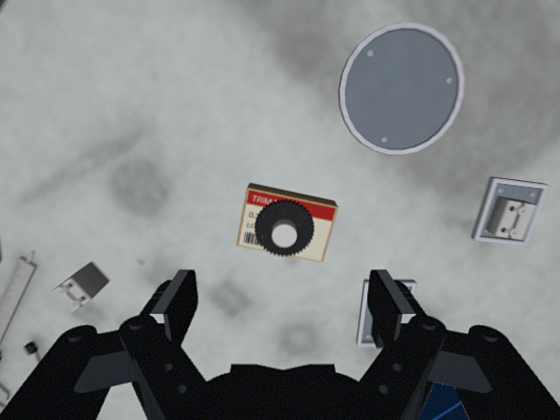

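The wheel on the box is centred between the fingers at (284,230).

{"op": "jog_arm", "data": {"motion": "100 0 0 0.04 0 0 0; 100 0 0 0.08 0 0 0; 100 0 0 0.11 0 0 0; 100 0 0 0.123 0 0 0; 100 0 0 0.123 0 0 0"}}

```text
time: 15.5
tool_pos: [0.4383, -0.319, 0.0288]
tool_rot: [-0.0, 0.707, 0.707, -0.0]
contact_force: [0.2, -0.1, 0.9]
gripper_width: 1.002
grasp_force: 0.0
```

{"op": "jog_arm", "data": {"motion": "0 0 0 0 0 0 0; 0 0 0 0 0 0 0; 0 0 0 0 0 0 0; 0 0 0 0 0 0 0; 0 0 0 0 0 0 0"}}

```text
time: 16.12
tool_pos: [0.4387, -0.3194, 0.0299]
tool_rot: [0.0, 0.707, 0.707, 0.0]
contact_force: [-1.1, 0.8, 3.2]
gripper_width: 0.164
grasp_force: 58.5
```

{"op": "jog_arm", "data": {"motion": "0 0 0 -0.03 0 0 0; 0 0 0 -0.08 0 0 0; 0 0 0 -0.14 0 0 0; 0 0 0 -0.2 0 0 0; 0 0 0 -0.2 0 0 0"}}

```text
time: 16.75
tool_pos: [0.4401, -0.3207, 0.1331]
tool_rot: [0.003, 0.707, 0.707, 0.0]
contact_force: [1.5, 0.1, -0.2]
gripper_width: 0.166
grasp_force: 58.6
```

```bash
python3 - <<'E'
from h import *
f=grab_frame("wrist"); save(f,"w6"); p=pose(); print(np.round(p,1),state()["gripper_width"]); print("tw",go(p,[527,-21.5,129,90]))
E
```

```text
[ 439.1 -319.8  130.9   90. ] 0.16292614592068938
tw x 0.5966 y 0.1758 z 0.0038 turn -0.0001  (rows 5.0 lin, 0.0 rot)
```

View pics/w6.png

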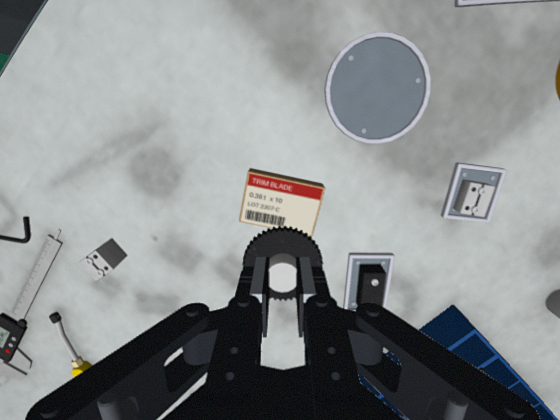

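The wheel is held level by its hub, and the box is left undisturbed at (283,197).

{"op": "jog_arm", "data": {"motion": "0 0.11 0.033 0 0 0 0; 0 0.22 0.066 0 0 0 0; 0 0.33 0.1 0 0 0 0; 0 0.44 0.132 0 0 0 0; 0 0.54 0.16 0 0 0 0"}}

```text
time: 17.42
tool_pos: [0.5176, -0.047, 0.1275]
tool_rot: [-0.001, 0.707, 0.707, -0.001]
contact_force: [-0.4, -0.4, -0.2]
gripper_width: 0.164
grasp_force: 58.6
```

{"op": "jog_arm", "data": {"motion": "0 0.04 0.01 0 0 0 0; 0 0.058 0.016 0.04 0 0 0; 0 0.058 0.016 0.1 0 0 0; 0 0.058 0.016 0.15 0 0 0; 0 0.058 0.016 0.18 0 0 0"}}

```text
time: 18.05
tool_pos: [0.5243, -0.0197, 0.0362]
tool_rot: [-0.002, 0.707, 0.707, -0.001]
contact_force: [0.1, 0.3, 0.5]
gripper_width: 0.159
grasp_force: 58.7
```

```bash
python3 - <<'E'
from h import *
f=rects("wrist",[]); save(f,"w7"); p=pose(); print(np.round(p,1),state()["gripper_width"]); print("tw",go(p,[526.5,-20.5,15,90]))
E
```

```text
[523.5 -19.7  34.9  90. ] 0.1631907202633478
tw x -0.0017 y 0.0060 z 0.0398 turn -0.0001  (rows 0.3 lin, 0.0 rot)
```

View pics/w7.png

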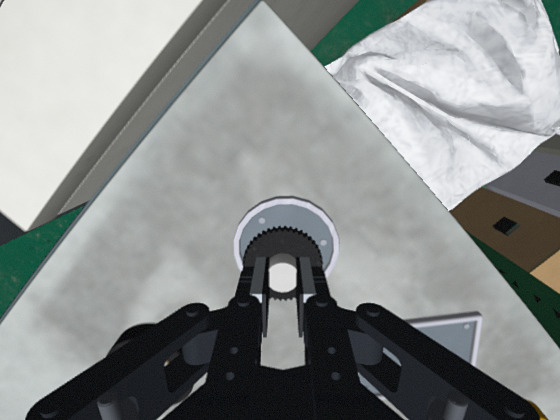

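The tray (234–339 px) is centred under the wheel at 284.

{"op": "jog_arm", "data": {"motion": "0 0 0 0.02 0 0 0; 0 0 0 0.04 0 0 0; 0 0 0 0.048 0 0 0; 0 0 0 0.048 0 0 0; 0 0 0 0.048 0 0 0"}}

```text
time: 18.73
tool_pos: [0.5268, -0.0202, 0.0157]
tool_rot: [0.0, 0.707, 0.707, 0.0]
contact_force: [-0.2, 0.4, -0.2]
gripper_width: 0.161
grasp_force: 58.8
```

{"op": "jog_arm", "data": {"motion": "100 0 0 0 0 0 0; 100 0 0 0 0 0 0; 100 0 0 0 0 0 0; 100 0 0 -0.02 0 0 0; 100 0 0 -0.08 0 0 0"}}

```text
time: 19.35
tool_pos: [0.525, -0.0199, 0.0545]
tool_rot: [-0.002, 0.707, 0.707, -0.001]
contact_force: [0.7, 0.5, 0.5]
gripper_width: 0.996
grasp_force: 0.0
```

{"op": "jog_arm", "data": {"motion": "100 0 0 -0.08 0 0 0; 100 0 0 -0.16 0 0 0; 100 0 0 -0.24 0 0 0; 100 0 0 -0.24 0 0 0; 100 0 0 -0.24 0 0 0"}}

```text
time: 19.98
tool_pos: [0.5262, -0.0201, 0.1751]
tool_rot: [-0.0, 0.707, 0.707, -0.0]
contact_force: [0.5, -0.4, -0.2]
gripper_width: 0.995
grasp_force: 0.0
```

```bash
python3 - <<'E'
from h import *
p=pose(); print(np.round(p,1)); print("tape",go(p,[428,-117,130,90]))
L=[("wheel",(526,-20),27,8.8,40),("hub",(526,-20),30,16,50),("tray",(526,-20),40,5.2,8.2),("tape",(428,-118),45,12,50)]
rects("wrist",L); rects("top",L)
E
```

```text
[526.2 -20.1 175.1  90. ]
tape x -0.1938 y -0.1963 z 0.0903 turn -0.0001  (rows 2.3 lin, 0.0 rot)
wrist wheel 1050 [526.8 -18.4] [43.2 43.9] long 106.0 z [ 8.9  9.7 21.9]
wrist hub 247 [527.2 -18.2] [16.4 17.6] long 90.2 z [19.  21.3 22.5]
wrist tray 729 [527.3 -18.7] [66.4 66.6] long 179.3 z [5.6 7.1 8.1]
wrist tape 1305 [ 430.6 -110.5] [56.7 65.3] long 140.6 z [14.4 18.1 19.4]
top wheel 205 [526.8 -22.8] [41.5 42.2] long 131.2 z [ 9.  10.6 22.1]
top hub 53 [526.5 -21.2] [15.4 15.8] long 90.5 z [18.6 20.6 23.8]
top tray 217 [526.2 -21.5] [66.8 65.8] long 47.5 z [5.4 6.8 8.1]
top tape 495 [ 427.4 -117.6] [63.3 65. ] long 136.7 z [15.2 18.1 20.6]
```

{"op": "jog_arm", "data": {"motion": "100 -0.08 -0.08 0 0 0 0; 100 -0.16 -0.16 0.03 0 0 0; 100 -0.192 -0.197 0.08 0 0 0; 100 -0.192 -0.197 0.14 0 0 0; 100 -0.192 -0.197 0.2 0 0 0"}}

```text
time: 20.7
tool_pos: [0.4267, -0.1161, 0.0731]
tool_rot: [-0.001, 0.708, 0.707, -0.0]
contact_force: [0.2, 0.9, 0.7]
gripper_width: 1.002
grasp_force: 0.0
```

```bash
python3 - <<'E'
from h import *
L=[("tape",(428,-118),45,12,30)]
f=rects("wrist",L); save(f,"w8"); p=pose(); print(np.round(p,1))
E
```

```text
wrist tape 4526 [ 428.  -114.3] [65.9 65.5] long 86.9 z [15.8 18.2 19.3]
[ 423.8 -114.6   68.7   89.9]
```

View pics/w8.png

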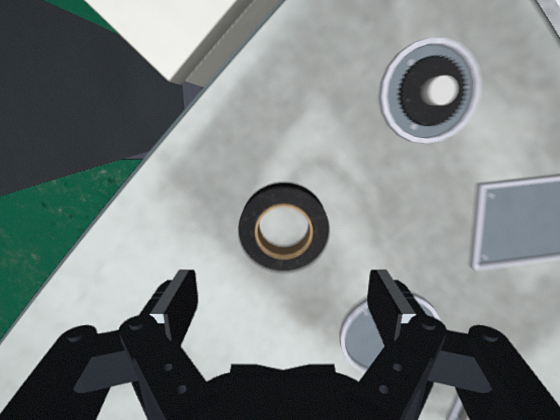

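The tape is centred between the fingers at (284,227), and the wheel sits in its tray.

{"op": "jog_arm", "data": {"motion": "100 0 0 0.04 0 0 0; 100 0 0 0.08 0 0 0; 100 0 0 0.115 0 0 0; 100 0 0 0.14 0 0 0; 100 0 0 0.146 0 0 0"}}

```text
time: 21.38
tool_pos: [0.4271, -0.1157, 0.0012]
tool_rot: [-0.001, 0.707, 0.707, -0.0]
contact_force: [-0.9, 0.2, 0.1]
gripper_width: 1.001
grasp_force: 0.0
```

{"op": "jog_arm", "data": {"motion": "100 0 0 0 0 0 0; 0 0 0 0 0 0 0; 0 0 0 0 0 0 0; 0 0 0 0 0 0 0; 0 0 0 0 0 0 0"}}

```text
time: 22.0
tool_pos: [0.4293, -0.1167, 0.004]
tool_rot: [0.001, 0.707, 0.707, 0.0]
contact_force: [-0.2, 0.7, 5.8]
gripper_width: 0.736
grasp_force: 65.4
```

{"op": "jog_arm", "data": {"motion": "0 0 0 -0.03 0 0 0; 0 0 0 -0.08 0 0 0; 0 0 0 -0.14 0 0 0; 0 0 0 -0.16 0 0 0; 0 0 0 -0.16 0 0 0"}}

```text
time: 22.62
tool_pos: [0.4284, -0.1164, 0.0831]
tool_rot: [0.001, 0.707, 0.707, 0.0]
contact_force: [0.2, 0.1, -0.8]
gripper_width: 0.74
grasp_force: 66.0
```

```bash
python3 - <<'E'
from h import *
f=grab_frame("wrist"); save(f,"w9"); p=pose(); print(np.round(p,1)); print(go(p,[522,-221.5,82,90]))
E
```

```text
[ 427.7 -116.    82.    90. ]
x -0.2109 y 0.1886 z -0.0000 turn -0.0001  (rows 2.3 lin, 0.0 rot)
```

View pics/w9.png

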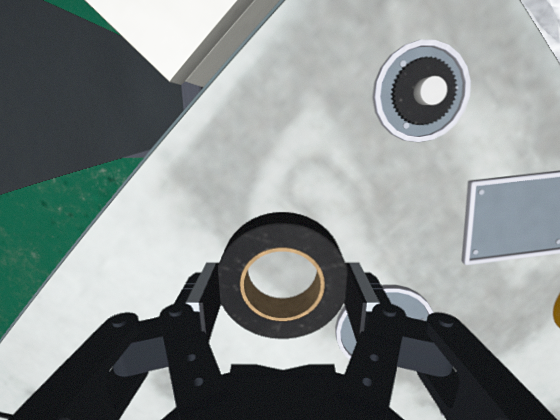

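The tape is held level between the pads at (281,275).

{"op": "jog_arm", "data": {"motion": "0 -0.06 0.05 0 0 0 0; 0 -0.12 0.1 0 0 0 0; 0 -0.17 0.15 0 0 0 0; 0 -0.21 0.188 0 0 0 0; 0 -0.21 0.188 0.03 0 0 0"}}

```text
time: 23.3
tool_pos: [0.5229, -0.2224, 0.0667]
tool_rot: [0.0, 0.708, 0.707, 0.0]
contact_force: [0.2, 0.1, -1.4]
gripper_width: 0.734
grasp_force: 66.0
```

{"op": "jog_arm", "data": {"motion": "0 0 0 0.03 0 0 0; 0 0 0 0.06 0 0 0; 0 0 0 0.09 0 0 0; 0 0 0 0.115 0 0 0; 0 0 0 0.121 0 0 0"}}

```text
time: 23.92
tool_pos: [0.5214, -0.2207, 0.0069]
tool_rot: [-0.001, 0.707, 0.707, -0.0]
contact_force: [-8.4, 5.4, 16.6]
gripper_width: 0.735
grasp_force: 67.8
```

{"op": "jog_arm", "data": {"motion": "0 0 0 0 0 0 0; 100 0 0 0 0 0 0; 100 0 0 0 0 0 0; 100 0 0 0 0 0 0; 100 0 0 -0.05 0 0 0"}}

```text
time: 24.55
tool_pos: [0.5201, -0.2201, 0.0297]
tool_rot: [-0.002, 0.707, 0.707, -0.001]
contact_force: [1.3, -0.2, -1.1]
gripper_width: 0.998
grasp_force: 0.0
```

{"op": "jog_arm", "data": {"motion": "100 0 0 -0.08 0 0 0; 100 0 0 -0.16 0 0 0; 100 0 0 -0.24 0 0 0; 100 0 0 -0.26 0 0 0; 100 0 0 -0.26 0 0 0"}}

```text
time: 25.18
tool_pos: [0.5221, -0.2212, 0.1619]
tool_rot: [0.0, 0.707, 0.707, 0.0]
contact_force: [0.6, -0.1, -1.0]
gripper_width: 1.005
grasp_force: 0.0
```

```bash
python3 - <<'E'
from h import *
p=pose(); print(np.round(p,1)); print("box",go(p,[439.3,-319,150,168]))
L=[("tape",(522,-222),45,12,50),("tray",(522,-222),50,5.2,8.2),("box",(439,-319),50,12,50)]
rects("wrist",L); rects("top",L)
E
```

```text
[ 522.1 -221.2  161.9   90. ]
box x -0.1955 y -0.1655 z 0.0237 turn -0.9076  (rows 2.1 lin, 7.3 rot)
wrist tape 2474 [ 522.4 -218.9] [65.5 65.4] long 88.5 z [17.3 21.2 22.4]
wrist tray 1024 [ 522.1 -219.1] [88.7 88.5] long 0.6 z [5.6 7.  8. ]
wrist box 1910 [ 440.4 -316.8] [48.5 70. ] long 166.9 z [15.3 18.3 19.4]
tape 0
top tray 12 [ 488.9 -194.7] [20.3  3.5] long 54.8 z [5.4 7.  7.9]
top box 493 [ 438.7 -321.9] [45.8 70.5] long 166.3 z [16.  18.5 21.1]
```

{"op": "jog_arm", "data": {"motion": "100 -0.05 -0.04 0 0 0 -0.1; 100 -0.1 -0.08 0 0 0 -0.2; 100 -0.15 -0.12 0 0 0 -0.3; 100 -0.196 -0.166 0 0 0 -0.4; 100 -0.196 -0.166 0 0 0 -0.5"}}

```text
time: 25.9
tool_pos: [0.4367, -0.3197, 0.1592]
tool_rot: [-0.002, 0.398, 0.917, 0.001]
contact_force: [0.2, 0.4, -0.2]
gripper_width: 1.003
grasp_force: 0.0
```

{"op": "jog_arm", "data": {"motion": "100 0 0 0.02 0 0 -0.1; 100 0 0 0.05 0 0 -0.2; 100 0 0 0.1 0 0 -0.3; 100 0 0 0.14 0 0 -0.408; 100 0 0 0.15 0 0 -0.408"}}

```text
time: 26.52
tool_pos: [0.437, -0.3174, 0.083]
tool_rot: [-0.003, 0.105, 0.994, 0.002]
contact_force: [1.0, 0.4, -0.9]
gripper_width: 1.001
grasp_force: 0.0
```

```bash
python3 - <<'E'
from h import *
p=pose(); print(np.round(p,1))
L=[("box",(439,-319),50,12,50)]
f=rects("wrist",L); save(f,"w10"); p=pose(); print(np.round(p,1),go(p,[439.3,-319,4,168]))
E
```

```text
[ 437.  -317.4   83.   167.9]
wrist box 5714 [ 440. -317.] [48.1 70.7] long 167.7 z [17.3 18.4 19.4]
[ 437.5 -317.7   83.7  167.9] x -0.0041 y -0.0017 z 0.1593 turn -0.0015  (rows 1.3 lin, 0.0 rot)
```

View pics/w10.png

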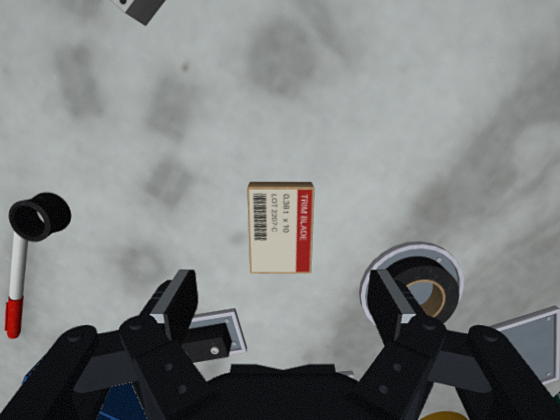

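The box is centred and square between the fingers at (280,228).

{"op": "jog_arm", "data": {"motion": "100 0 0 0.05 0 0 0; 100 0 0 0.1 0 0 0; 100 0 0 0.14 0 0 0; 100 0 0 0.162 0 0 0; 100 0 0 0.166 0 0 0"}}

```text
time: 27.2
tool_pos: [0.4388, -0.319, 0.0034]
tool_rot: [-0.0, 0.105, 0.994, 0.0]
contact_force: [0.4, 0.5, -0.2]
gripper_width: 1.001
grasp_force: 0.0
```

{"op": "jog_arm", "data": {"motion": "100 0 0 0 0 0 0; 0 0 0 0 0 0 0; 0 0 0 0 0 0 0; 0 0 0 0 0 0 0; 0 0 0 0 0 0 0"}}

```text
time: 27.82
tool_pos: [0.4396, -0.3198, 0.0048]
tool_rot: [0.001, 0.104, 0.995, -0.001]
contact_force: [-0.0, -0.3, 5.8]
gripper_width: 0.544
grasp_force: 63.8
```

{"op": "jog_arm", "data": {"motion": "0 0 0 -0.03 0 0 0; 0 0 0 -0.08 0 0 0; 0 0 0 -0.14 0 0 0; 0 0 0 -0.19 0 0 0; 0 0 0 -0.19 0 0 0"}}

```text
time: 28.45
tool_pos: [0.4401, -0.3202, 0.1014]
tool_rot: [0.002, 0.104, 0.995, -0.001]
contact_force: [-0.3, 0.3, -1.4]
gripper_width: 0.543
grasp_force: 63.2
```

```bash
python3 - <<'E'
from h import *
p=pose(); print(np.round(p,1)); t=[624,-114.5,99,187]; print(go(p,t))
E
```

```text
[ 440.1 -320.2  101.4  168. ]
x -0.2745 y 0.4787 z 0.0049 turn -0.2207  (rows 4.4 lin, 1.8 rot)
```

{"op": "jog_arm", "data": {"motion": "0 -0.055 0.096 0 0 0 -0.05; 0 -0.11 0.19 0 0 0 -0.1; 0 -0.165 0.287 0 0 0 -0.15; 0 -0.22 0.382 0 0 0 -0.22; 0 -0.273 0.477 0 0 0 -0.22"}}

```text
time: 29.08
tool_pos: [0.6218, -0.1123, 0.0968]
tool_rot: [-0.001, -0.061, 0.998, 0.0]
contact_force: [-0.3, -0.6, -0.4]
gripper_width: 0.546
grasp_force: 63.2
```

{"op": "jog_arm", "data": {"motion": "0 0 0 0 0 0 0; 0 0 0 0.05 0 0 0; 0 0 0 0.1 0 0 0; 0 0 0 0.14 0 0 0; 0 0 0 0.15 0 0 0"}}

```text
time: 29.7
tool_pos: [0.6198, -0.1141, 0.021]
tool_rot: [-0.002, -0.06, 0.998, 0.001]
contact_force: [-0.5, -0.8, -2.2]
gripper_width: 0.544
grasp_force: 63.1
```

```bash
python3 - <<'E'
from h import *
f=rects("wrist",[]); save(f,"w11"); p=pose(); print(np.round(p,1),go(p,[624,-114.5,7.7,187]))
E
```

```text
[ 620.5 -114.2   21.7 -173.1] x -0.0070 y -0.0015 z 0.0280 turn -4.1899  (rows 0.2 lin, 33.7 rot)
```

View pics/w11.png

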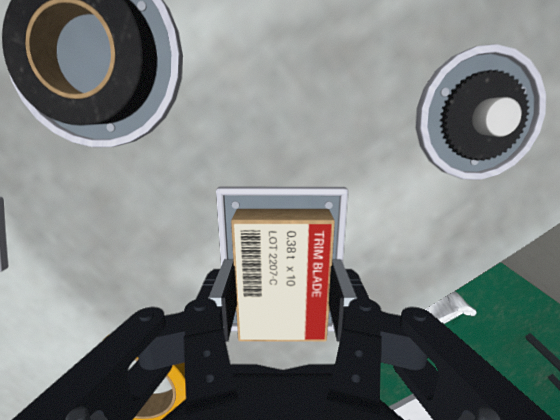

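The box (233–330 px) is square and centred in its tray (218–348).

{"op": "jog_arm", "data": {"motion": "0 0 0 0.01 0 0 0; 0 0 0 0.02 0 0 0; 0 0 0 0.028 0 0 0; 0 0 0 0.032 0 0 0; 0 0 0 0.032 0 0 0"}}

```text
time: 30.38
tool_pos: [0.6221, -0.1142, 0.008]
tool_rot: [0.0, -0.061, 0.998, -0.0]
contact_force: [-0.5, 1.2, -0.5]
gripper_width: 0.541
grasp_force: 63.2
```

{"op": "jog_arm", "data": {"motion": "0 0 0 0 0 0 0; 100 0 0 0 0 0 0; 100 0 0 0 0 0 0; 100 0 0 0 0 0 0; 100 0 0 -0.05 0 0 0"}}

```text
time: 31.0
tool_pos: [0.6199, -0.1135, 0.0306]
tool_rot: [-0.002, -0.06, 0.998, 0.001]
contact_force: [-0.2, 0.9, 0.3]
gripper_width: 1.0
grasp_force: 0.0
```

{"op": "jog_arm", "data": {"motion": "100 0 0 -0.08 0 0 0; 100 0 0 -0.16 0 0 0; 100 0 0 -0.24 0 0 0; 100 0 0 -0.34 0 0 0; 100 0 0 -0.4 0 0 0"}}

```text
time: 31.62
tool_pos: [0.6228, -0.1144, 0.2364]
tool_rot: [0.002, -0.061, 0.998, -0.001]
contact_force: [-0.0, -0.0, 0.4]
gripper_width: 1.001
grasp_force: 0.0
```

```bash
python3 - <<'E'
from h import *
L=[("box",(624,-115),50,13,40),("traybox",(624,-115),62,5.2,8.2),("tape",(522,-222),45,13,50),("wheel hub",(527,-20),20,15,50),("dl",(530,-409),40,14,40),("ds",(622,-314),40,13,40)]
f=rects("wrist",L); save(f,"w12"); rects("top",L)
E
```

```text
wrist box 2246 [ 622.5 -111.7] [70.4 48.1] long 6.9 z [20.  21.4 22.7]
wrist traybox 731 [ 624.1 -111.5] [93.3 72.1] long 6.9 z [5.5 6.9 7.9]
wrist tape 2057 [ 522.  -218.8] [65.2 65. ] long 4.6 z [18.8 21.2 22.6]
wrist wheel hub 218 [527.  -18.8] [17.6 17.1] long 28.0 z [17.9 21.1 22.8]
wrist dl 864 [ 530.8 -407. ] [22.5 48.8] long 90.3 z [17.8 23.1 24.9]
wrist ds 537 [ 621.  -312.3] [31.8 25.3] long 83.1 z [14.8 17.2 19.2]
top box 671 [ 621.9 -115.2] [70.2 48.5] long 6.7 z [18.7 21.5 24.1]
top traybox 167 [ 623.7 -115.3] [94.6 71.6] long 6.6 z [5.3 6.6 8.1]
top tape 484 [ 521.5 -222.4] [63.5 63.3] long 1.5 z [18.6 21.4 23.9]
wheel hub 0
top dl 214 [ 530.  -409.3] [21.9 43.7] long 91.2 z [19.8 23.6 26.1]
top ds 158 [ 620.4 -316. ] [30.  25.1] long 82.1 z [14.6 17.5 20.8]
```

View pics/w12.png

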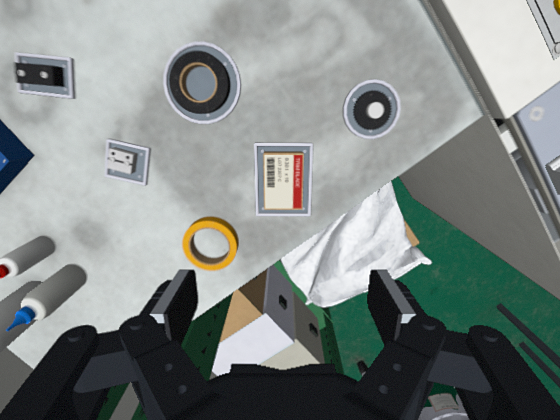

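All five parts lie flat inside their trays: box (284,180), tape (202,82), wheel (372,109), large die (43,73) and small die (127,160).

```bash
python3 -c "from plant import job_done; print(job_done())"
```

```text
the job is handed in; nothing more can be done
None
```

All five parts are lying flat in their own trays, within a few millimetres of centre by the last camera check, and I handed the job in at about 32 s; no verdict was returned.

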